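# Hold a wound coil over the field probe

## Task

Slide the larger of the two wound coils straight up off its post, carry it to the upright field probe and hold it there for a reading: centred over the probe, level and steady, with its underside about 20 mm above the probe's tip. The probe is delicate, so do not touch it, and leave everything else on the table where it is. Finish while still holding the coil in the air: do not put it down or let go.

Things in the scene. Friction and masses are not known exactly. Their poses are not given: they have to be found in the camera images.
- coil_center (a point): Centre (half-way up, on the axis) of the larger wound coil: bobbin 30 mm high, bore 18 mm, two round black flanges 50 mm across and 5 mm thick, copper winding 45 mm across between; 0.15 to 0.3 kg. Grip it by its flanges across any diameter (a 4 mm brass terminal stands on the upper one). z = bore axis, up. It sits loose on its post, underside 50 mm above the table on a black collar 24 mm thick.
- post_top (a point): Centre of the top of the upright steel post, 12 mm thick, through the larger coil's bore (3 mm play all round). It ends 95 mm above the table, 15 mm above the coil's top. Its stand (60 mm square, 10 mm thick aluminium foot) is bolted down.
- probe_tip (a point): Top end of the upright field probe, 130 mm above the table: a bare white rod 10 mm thick with a 7 mm brass tip, on a black holder 22 mm thick with an aluminium collar 28 mm across, on a bolted 60 mm square foot. The probe and the two coil stands stand side by side across the table, 150 mm or more apart, in any order.
- small_coil_center (a point): Centre of the smaller wound coil, of the same make and materials: flanges 33 mm across, 22 mm high, on a similar stand of its own (underside 50 mm above the table, post ending 88 mm above the table). To be left alone.
- driver_grip (a point): Handle of a 150 mm screwdriver lying on the table between the stands. To be left alone.
- clamp_center (a point): Steel clamping fork, 62 x 40 x 16 mm, lying on the table between the stands. To be left alone.
- lens_ring_center (a point): Black ring 45 mm across, 10 mm high, lying on the table beyond the stands. To be left alone.
- screw_tray_center (a point): Grey tray, 90 x 120 x 28 mm, with three compartments, beyond the stands. To be left alone.
- wrench_grip (a point): Handle of a 140 mm wrench lying beyond the stands. To be left alone.
- jar_center (a point): Small amber jar with white cap, 44 mm across, 55 mm high, beyond the stands. To be left alone.
- block_center (a point): Dark steel block, 50 x 50 x 25 mm, beyond the stands. To be left alone.
Mind the look-alikes: they are no part of the job. What is shaped like the part that bears post_top but orange or pink is not meant. Leave any blue or red look-alike of the part that bears coil_center alone.

How it is judged:
On the way:
1. the larger coil is drawn up off its post: held by the fingers with its underside clear of the post's top (z of coil_center in the frame of post_top above 0.018 m and contact force between coil and the fingers above 0.5 N), for 0.1 s.
At the end, for the whole second after the job is handed in: The fingers hold the larger coil in the air, axis within 12 mm of the probe's, underside 8 to 40 mm above its tip, level within 0.12 rad, below 20 mm/s and 0.2 rad/s, not touching the probe; smaller coil within 20 mm and other bystanders within 30 mm of their starts (horizontal distance between coil_center and probe_tip below 0.012 m and z of coil_center in the frame of probe_tip between 0.023 and 0.055 m and height (world z) of coil_center above 0.14 m and angle between coil_center's own z axis and vertical below 0.12 rad and linear speed of coil below 0.02 m/s and angular speed of coil below 0.2 rad/s and contact force between coil and the fingers above 0.5 N and contact force between coil and probe below 0.1 N and horizontal distance between coil_center and post_top above 0.08 m and distance of each of driver_grip, clamp_center, lens_ring_center, screw_tray_center, wrench_grip, jar_center, block_center from where it was at the start of the episode below 0.03 m and distance of small_coil_center from where it was at the start of the episode below 0.02 m); the arm keeps its last pose, push and grip.
It fails at once if the probe is touched (more than 1 N) (contact force between probe and anything else above 1 N).
It fails at once if the smaller coil is moved by more than 20 mm (distance of small_coil_center from where it was at the start of the episode above 0.02 m).
It fails at once if another loose thing on the table is moved by more than 30 mm (distance of any of driver_grip, clamp_center, lens_ring_center, screw_tray_center, wrench_grip, jar_center, block_center from where it was at the start of the episode above 0.03 m).
It also fails if it takes over 48 s, if anything falls off the work surface, if the arm or the gripper's body presses on something with over 40 N, if the wrist force passes 120 N, or if a joint passes its speed limit or range.

## Robot

A 6-joint arm with a two-finger parallel gripper is mounted at the origin on the work surface. World frame = base frame: x ahead of the robot, y to its left, z up, the work surface at z = 0. Lengths are in m, angles in rad, forces in N, time in s.
With the tool pointing down it reaches from about 0.325 to 0.85 m from the base axis. Payload 4.4 kg.
Tool frame: the origin (TCP) lies at the very end of the fingers, on their centre line; the grasp point (between the pads) lies env.grip_depth behind it (env.grip_depth is the distance from the TCP to the grasp point, in m); z points along the fingers, x is the direction in which the jaws open and shut, and the axes are right-handed (so a half turn about z gives the same grasp; the last joint's range is limited). The gripper opens to 94 mm and grips with 3 to 60 N. Pads are 16 mm wide; open, the fingers measure 119 mm over their backs; the gripper's body (75 mm by 177 mm) begins 78 mm behind the grasp point.
Start: joints at [1.097, 0.207, 1.542, -0, 1.393, -0.15], TCP at [0.183, 0.545, 0.205] pointing down, gripper open.
Joint ranges: [-2.73, 2.73], [-0.86, 2.22], [0.23, 2.46], [-1.11, 4.25], [0.08, 2.63], [-2.82, 2.82]. Speed limits (rad/s): [2.79, 2.79, 3.14, 3.14, 3.14, 3.14].

## Interface

Orientations are given as a unit quaternion [w, x, y, z].
In Python, from station import env gives the robot as it stands. The module is installed in compiled form; this text tells all that it offers.
- The arm moves only by the tool jog_arm, never from a script. Its argument "rows" is text: rows parted by semicolons, each of 4 numbers parted by spaces: the shift along the tool's x, y, z in mm, then the turn about the tool's z in rad. In form: dx dy dz spin; .... A call has 1 to 10 rows; each row is the pose to reach, as a shift and turn from the pose measured when the call began, along the tool's axes at that moment; what a row does not reach only later rows make up. A row lasts 1/10 s, in which the tool goes at most 50 mm and 8.59 degrees, less where a joint would pass 70% of its speed; a pose out of reach is approached as far as the arm can. A call with a gripper value outside its range is refused whole. "hand" is the closure, from -1 (fully open) to 1 (shut), set as the call begins (left out, the last holds). The fingers move at their own pace and stop on an object; "force" is the grip in N (left out, the last holds). Time passes only in rows, so rows that repeat a pose let the fingers close. It gives the time, the measured TCP pose, the force and the opening at its end, in the units of the state.
- env.get_obs(): the state, without advancing time (a new reading comes with each control period).
- env.snapshot(name): name is "scene" or "top"; returns a dict with "pixels" (384x512x3 uint8, red, green, blue), "camera_matrix" (3x3 intrinsics, pixels), "R" (3x3) and "t" (3): a world point X has camera coordinates R X + t. Camera axes: x right, y down, z forward; pixel columns grow to the right and rows downward; lengths in m; the calibration is good to about 2 mm. A picture is of the moment at which its call begins. There is no depth.
- env.job_done(): hands the job in, once; it reports no verdict.
The state is a dict: "time_s": time; "qpos": joint angles; "joint_velocities": joint speeds; "joint_efforts": joint torques, N m; "tool_pos": TCP position; "tcp_rot": TCP orientation; "ft_force": force on the tool from outside, world axes, zero at the start; "ft_torque": the same for the moment, N m; "opening": opening from 0.0 (shut) to 1.0 (fully open).
Only numpy, scipy, OpenCV 4.12 (cv2) and the standard library are available. Lean on these libraries where they do the work, as an engineer would, in place of code of your own. Each camera call takes 0.05 s, during which the arm holds its last target.

## Working session

There is one attempt and no reset: what is moved stays moved. The work goes in short steps, Python scripts to look and compute and a tool call to move; the robot and the scene stay as the last step left them, time stands still between calls to the robot, and variables do not carry over. Pictures are saved under pics/ and viewed, and the job is handed in when it is done.

Besides the shell and the picture viewer there is one more tool, called after ">>>" by a JSON object that holds its "op" and its "data", one argument or row to a line. jog_arm: Moves the arm, as the interface text tells. Its arguments: {"type":"object","properties":{"rows":{"type":"string"},"hand":{"type":"number"},"force":{"type":"number"}},"required":["rows"]}

```bash
mkdir -p pics
cat > h.py <<'E'
import numpy as np,cv2
from station import env
def snap(n,tag):
    s=env.snapshot(n); cv2.imwrite(f'pics/{tag}.png',s['pixels'][:,:,::-1]); np.savez(f'pics/{tag}.npz',**s); return s
def ray(s,u,v):
    K,R,t=s['camera_matrix'],s['R'],s['t']; d=R.T@np.linalg.solve(K,[u,v,1.]); return -R.T@t,d
def atz(s,u,v,z):
    c,d=ray(s,u,v); return c+d*(z-c[2])/d[2]
def proj(s,X):
    p=s['camera_matrix']@(s['R']@np.array(X,float)+s['t']); return p[:2]/p[2]
E
python3 - <<'E'
from h import *
for n in('scene','top'):
    s=snap(n,n+'0'); print(n,-s['R'].T@s['t'],s['camera_matrix'][0,0]); print(s['R'])
    cv2.imwrite(f'pics/{n}0b.png',cv2.resize(s['pixels'][:,:,::-1],(800,600),interpolation=cv2.INTER_CUBIC))
o=env.get_obs(); print(o['time_s'],o['tool_pos'],o['tcp_rot'],o['opening'],env.grip_depth)
E
```

```text
scene [ 0.97200892 -0.58332     0.90182232] 445.3169518841725
[[ 0.81577206  0.57824889  0.0120066 ]
 [ 0.43053623 -0.59326091 -0.68020588]
 [-0.38620525  0.56006223 -0.73292278]]
top [0.32710946 0.0066966  1.2202325 ] 391.08596707906133
[[ 0.04958363 -0.99875699  0.00509304]
 [-0.97836814 -0.04959557 -0.20083842]
 [ 0.20084136  0.00497543 -0.97961114]]
0.1 [0.18261282 0.54447453 0.20442255] [ 4.57002068e-04  8.11831601e-01  5.83890778e-01 -8.95988770e-04] 1.0008381098052603 0.0188
```

View pics/scene0b.png

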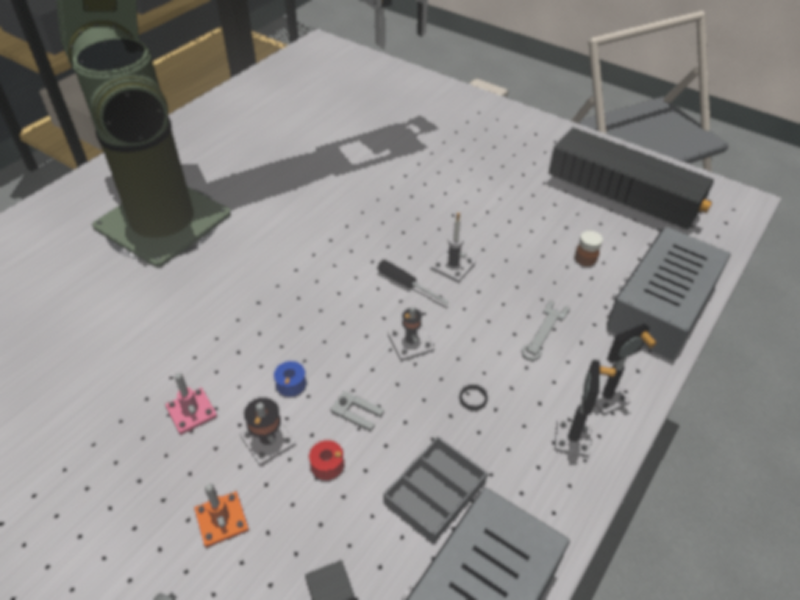

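View pics/top0b.png

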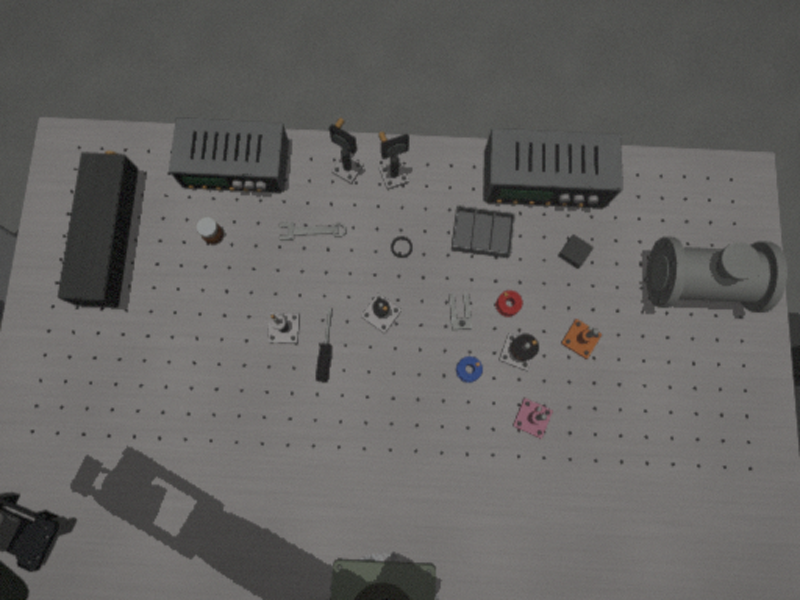

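Candidates (800x600 scene pixels): the black/copper coil on a stand at (262,415) is the larger one. The smaller coil is at (411,320), the blue coil at (290,378) and the red coil at (327,459). The pink stand is at (190,408), the orange stand at (221,518), and the probe at (455,240). I choose (262,415), which is (522,348) in the top view, and will check it in close crops.

Run:
```python
import cv2,numpy as np
def crop(f,u,v,w,h,k): # native coords of corner
    im=cv2.imread(f'pics/{f}.png')[v:v+h,u:u+w]; im=cv2.resize(im,None,fx=k,fy=k,interpolation=cv2.INTER_CUBIC)
    for i in range(0,w,10): cv2.line(im,(i*k,0),(i*k,6),(0,0,255),1); cv2.putText(im,str(u+i),(i*k,16),0,.3,(0,0,255))
    for i in range(0,h,10): cv2.line(im,(0,i*k),(6,i*k),(0,0,255),1); cv2.putText(im,str(v+i),(8,i*k+4),0,.3,(0,0,255))
    return im
a=crop('scene0',145,245,50,55,8);b=crop('scene0',265,130,50,55,8)
cv2.imwrite('pics/c1.png',np.hstack([a,b]))
a=crop('top0',310,195,50,50,8);b=crop('top0',160,190,50,50,8)
cv2.imwrite('pics/c2.png',np.hstack([a,b]))
```

```text
(no output)
```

View pics/c1.png

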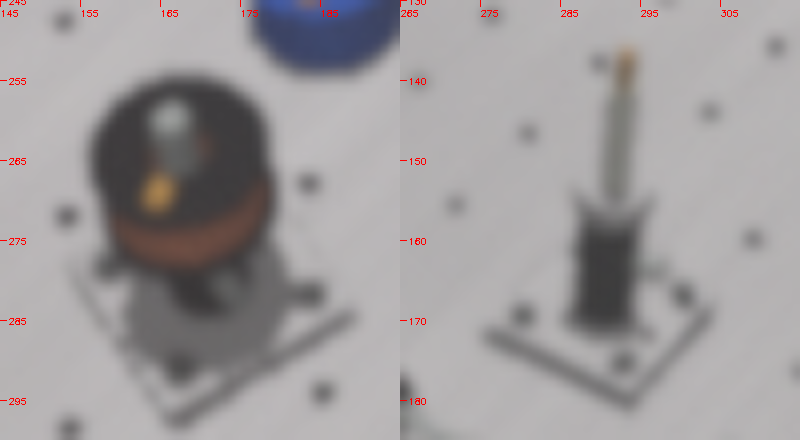

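View pics/c2.png

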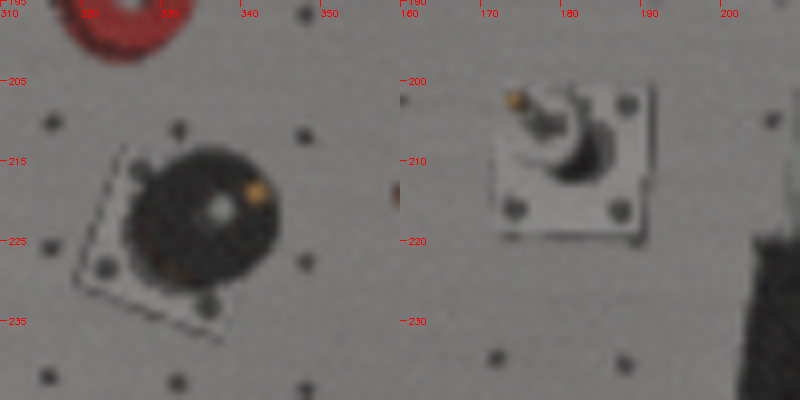

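The crops show the dark flanged, copper-wound coil with its brass terminal on an uncoloured grey stand. Its post top is at scene (166,258.5) and top (337.3,220.7). The probe's brass tip is at scene (293,136) and top (174.2,202).

Run:
```python
from h import *
S=dict(np.load('pics/scene0.npz'));T=dict(np.load('pics/top0.npz'))
def tri(a,b):
    A=[];y=[]
    for s,(u,v) in((S,a),(T,b)):
        c,d=ray(s,u,v); d/=np.linalg.norm(d); P=np.eye(3)-np.outer(d,d);A.append(P);y.append(P@c)
    return np.linalg.lstsq(np.vstack(A),np.hstack(y),rcond=None)[0]
for n,a,b,z in(('post',(165.9,258.3),(337.1,220.5),.095),('probe',(292.8,135.7),(173.9,202.0),.13)):
    print(n,atz(S,*a,z),atz(T,*b,z),tri(a,b))
def ell(s,c,z,r):
    t=np.linspace(0,2*np.pi,60); return np.array([proj(s,(c[0]+r*np.cos(q),c[1]+r*np.sin(q),z)) for q in t])
def e(s,p,z,r): q=ell(s,p,z,r); return q.min(0),q.max(0)
p=atz(T,337.1,220.5,.095)
print('pred flange scene',e(S,p,.08,.025),'top',e(T,p,.08,.025))
# base corners in top view, z=.01
for u,v in((310+125/8-.5,195+145/8-.5),(310+75/8-.5,195+283/8-.5),(310+222/8-.5,195+340/8-.5)): print('coil foot',atz(T,u,v,.01 if u else 0))
for u,v in((160+252/8-.5,190+85/8-.5),(160+245/8-.5,190+237/8-.5),(160+100/8-.5,190+235/8-.5)): print('probe foot',atz(T,u,v,.01))
for n,u,v in(('smallcoil',381*.64,308*.64),):print(n,atz(T,u,v,.08))
for n,u,v in(('driverhandle',324*.64,362*.64),('tip',330*.64,310*.64),('jar',207*.64,225*.64)):print(n,atz(T,u,v,.02))
```

```text
post [ 0.50775606 -0.24561077  0.095     ] [ 0.50591302 -0.24511783  0.095     ] [ 0.50646185 -0.24518601  0.09325761]
probe [0.53289749 0.22415766 0.13      ] [0.53005289 0.22605299 0.13      ] [0.53093571 0.22695142 0.12696626]
pred flange scene (array([154.75594512, 252.13954864]), array([177.9166053 , 271.46175555])) top (array([327.4697172 , 212.87600464]), array([344.44272167, 229.69626078]))
coil foot [ 0.54250009 -0.22643812  0.01      ]
coil foot [ 0.48709834 -0.20758547  0.01      ]
coil foot [ 0.46776355 -0.26484274  0.01      ]
probe foot [0.56112291 0.19691755 0.01      ]
probe foot [0.50062789 0.19482867 0.01      ]
probe foot [0.4985665  0.25137396 0.01      ]
smallcoil [0.56464994 0.02958507 0.08      ]
driverhandle [0.46294426 0.13721298 0.02      ]
tip [0.56788325 0.13265413 0.02      ]
jar [0.73349614 0.39806801 0.02      ]
```

```bash
cat >> h.py <<'E'
from scipy.spatial.transform import Rotation as Ro
def to(x,y,z):
    o=env.get_obs(); w,a,b,c=o['tcp_rot']; R=Ro.from_quat([a,b,c,w])
    print('t',round(o['time_s'],2),'pos',np.round(o['tool_pos'],4),'open',round(o['opening'],3),'F',np.round(o['ft_force'],2),'q',np.round(o['qpos'],2),'zax',np.round(R.as_matrix()[:,2],4))
    print('shift mm',np.round(R.inv().apply(np.array([x,y,z])-o['tool_pos'])*1000,1))
E
python3 -c "
from h import *
to(.506,-.245,.2)"
```

```text
t 0.1 pos [0.1826 0.5445 0.2044] open 1.001 F [-0.42  0.01  0.46] q [ 1.1   0.21  1.54  0.    1.39 -0.15] zax [-9.0e-04 -1.8e-03 -1.0e+00]
shift mm [-645.6  557.8    5.5]
```

>>> {"op": "jog_arm", "data": {
  "rows": "-20 17 0 0;-60 52 0 0;-100 86 0 0;-140 121 0 0;-180 155 0 0;-220 190 0 0;-260 225 0 0;-300 259 0 0;-340 294 0 0;-370 320 0 0",
  "hand": -1,
  "force": 30
}}

```text
time_s: 1.1
tool_pos: [0.3634, 0.102, 0.205]
tcp_rot: [0.001, 0.812, 0.584, -0.001]
ft_force: [1.8, 0.6, -0.6]
opening: 1.003
```

```bash
python3 -c "
from h import *
to(.506,-.245,.16)"
```

```text
t 1.1 pos [0.3634 0.102  0.205 ] open 1.003 F [ 1.83  0.55 -0.64] q [ 0.04 -0.24  1.98 -0.    1.4  -1.2 ] zax [-4.0e-04 -1.6e-03 -1.0e+00]
shift mm [-283.5  245.6   45.4]
```

>>> {"op": "jog_arm", "data": {
  "rows": "-20 17 0 0;-60 52 0 0;-100 87 0 0;-140 121 0 0;-180 156 0 0;-220 190 0 0;-255 221 0 0;-275 238 0 0;-284 246 0 0;-284 246 0 0"
}}

```text
time_s: 2.1
tool_pos: [0.5061, -0.2465, 0.2046]
tcp_rot: [-0.0, 0.812, 0.583, -0.001]
ft_force: [-0.4, 0.3, -0.6]
opening: 0.999
```

Run:
```python
from h import *
to(.506,-.245,.046)
a=snap('scene','s1')['pixels'];b=snap('top','t1')['pixels']
f=lambda im,u,v:cv2.resize(im[v:v+100,u:u+75,::-1],None,fx=5,fy=5,interpolation=cv2.INTER_CUBIC)
cv2.imwrite('pics/c3.png',np.hstack([f(a,130,210),f(b,300,170)]))
```

```text
t 2.1 pos [ 0.5061 -0.2465  0.2046] open 0.999 F [-0.42  0.29 -0.6 ] q [-0.61  0.18  1.57 -0.    1.39 -1.85] zax [-1.6e-03 -5.0e-04 -1.0e+00]
shift mm [  1.5  -0.3 158.6]
```

View pics/c3.png

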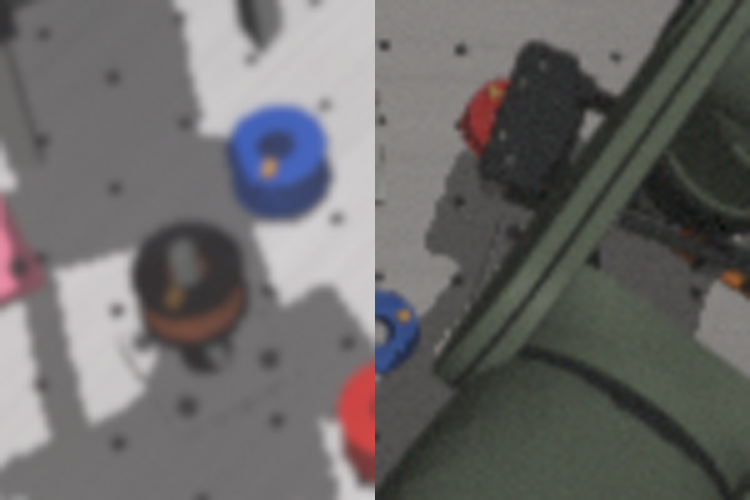

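The coil is still on its post, and the gripper is above the crop in the scene view. I'll come down part-way and check the straddle.

>>> {"op": "jog_arm", "data": {
  "rows": "1 0 20 0;1 0 50 0;1 0 75 0;1 0 85 0;1 0 85 0"
}}

```text
time_s: 2.7
tool_pos: [0.5044, -0.2408, 0.1184]
tcp_rot: [-0.002, 0.811, 0.585, -0.001]
ft_force: [-0.8, -0.8, 0.4]
opening: 1.0
```

Run:
```python
from h import *
to(.506,-.245,.046)
s=snap('scene','s2');a=s['pixels']
cv2.imwrite('pics/c4.png',cv2.resize(a[170:310,80:240,::-1],None,fx=4,fy=4,interpolation=cv2.INTER_CUBIC))
o=env.get_obs();print('tcp px',proj(s,o['tool_pos']),(proj(s,o['tool_pos'])-[80,170])*4)
```

```text
t 2.7 pos [ 0.5044 -0.2408  0.1184] open 1.0 F [-0.79 -0.77  0.43] q [-0.6   0.26  1.66 -0.    1.22 -1.85] zax [-0.005   0.0025 -1.    ]
shift mm [-3.5  3.3 72.4]
tcp px [164.73699997 249.91718776] [338.94799989 319.66875105]
```

View pics/c4.png

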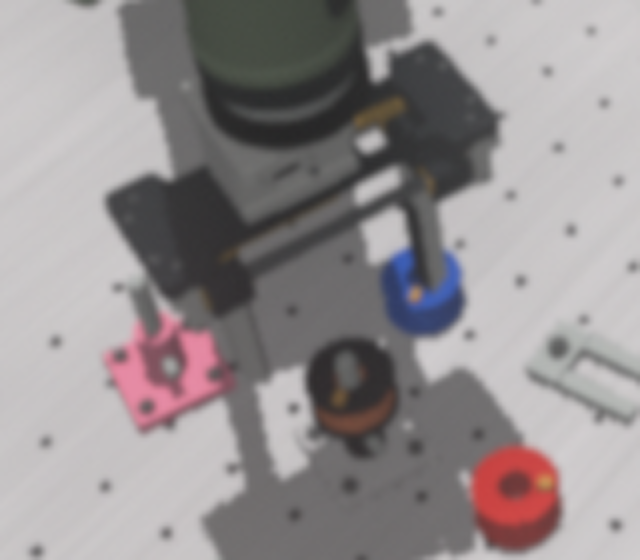

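The fingers (ends at about (255,375) and (435,290) in the crop) straddle the coil at (352,390), and nothing is in the way of a descent.

Run:
```python
from h import *
to(.506,-.245,.046);to(.506,-.245,.046)
```

```text
t 2.75 pos [ 0.5055 -0.2419  0.12  ] open 1.002 F [-1.39  0.66  0.46] q [-0.6   0.26  1.66 -0.    1.22 -1.85] zax [-2.4e-03  7.0e-04 -1.0e+00]
shift mm [-2.8  1.6 74. ]
t 2.75 pos [ 0.5055 -0.2419  0.12  ] open 1.002 F [-1.39  0.66  0.46] q [-0.6   0.26  1.66 -0.    1.22 -1.85] zax [-2.4e-03  7.0e-04 -1.0e+00]
shift mm [-2.8  1.6 74. ]
```

>>> {"op": "jog_arm", "data": {
  "rows": "-2 2 15 0;-3 3 30 0;-3 3 30 0;-3 3 30 0"
}}

```text
time_s: 3.15
tool_pos: [0.5069, -0.2455, 0.0892]
tcp_rot: [-0.002, 0.811, 0.585, -0.001]
ft_force: [-0.1, -0.1, 0.2]
opening: 0.999
```

Run:
```python
from h import *
to(.506,-.245,.046)
```

```text
t 3.15 pos [ 0.5069 -0.2455  0.0892] open 0.999 F [-0.14 -0.13  0.24] q [-0.6   0.31  1.67 -0.    1.16 -1.85] zax [-0.0037  0.0016 -1.    ]
shift mm [ 0.2 -0.8 43.3]
```

>>> {"op": "jog_arm", "data": {
  "rows": "0 0 10 0;0 -1 25 0;0 -1 38 0;0 -1 43 0;0 -1 43 0;0 -1 43 0"
}}

```text
time_s: 3.75
tool_pos: [0.5059, -0.2452, 0.0461]
tcp_rot: [-0.002, 0.811, 0.585, -0.001]
ft_force: [0.3, 0.5, 0.0]
opening: 0.999
```

Run:
```python
from h import *
to(.506,-.245,.046)
s=snap('scene','s3');a=s['pixels']
cv2.imwrite('pics/c5.png',cv2.resize(a[220:310,110:220,::-1],None,fx=6,fy=6,interpolation=cv2.INTER_CUBIC))
to(.506,-.245,.046)
```

```text
t 3.75 pos [ 0.5059 -0.2452  0.0461] open 0.999 F [0.3  0.5  0.02] q [-0.6   0.36  1.7  -0.    1.08 -1.85] zax [-0.0038  0.0016 -1.    ]
shift mm [0.2 0.1 0.1]
t 3.8 pos [ 0.5062 -0.2454  0.0466] open 1.003 F [ 0.03  0.17 -0.39] q [-0.6   0.36  1.7  -0.    1.08 -1.85] zax [-0.003   0.0011 -1.    ]
shift mm [ 0.3 -0.3  0.6]
```

View pics/c5.png

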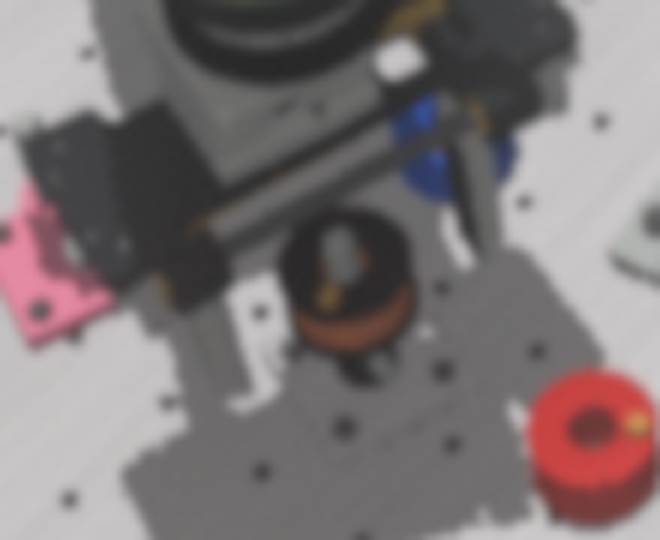

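The fingertips, at (215,410) and (490,260), are evenly placed about the coil. Now I close.

>>> {"op": "jog_arm", "data": {
  "rows": "0 0 0 0;0 0 0 0;0 0 0 0;0 0 0 0;0 0 0 0;0 0 0 0;0 0 0 0;0 0 0 0",
  "hand": 1,
  "force": 30
}}

```text
time_s: 4.6
tool_pos: [0.5062, -0.2455, 0.0466]
tcp_rot: [-0.001, 0.811, 0.585, -0.001]
ft_force: [-0.1, -0.7, 0.1]
opening: 0.525
```

Run:
```python
from h import *
to(.506,-.245,.046)
print(env.get_obs()['ft_torque'])
```

```text
t 4.6 pos [ 0.5062 -0.2455  0.0466] open 0.525 F [-0.12 -0.67  0.1 ] q [-0.6   0.36  1.7  -0.    1.08 -1.85] zax [-3.1e-03  9.0e-04 -1.0e+00]
shift mm [ 0.4 -0.3  0.6]
[-0.08988016  0.10209185  0.04537516]
```

The opening is 49.4 mm, about the flange diameter, and there is little side force. I lift straight up.

>>> {"op": "jog_arm", "data": {
  "rows": "0 0 -3 0;0 0 -8 0;0 0 -14 0;0 0 -20 0;0 0 -26 0;0 0 -32 0;0 0 -38 0;0 0 -42 0;0 0 -45 0;0 0 -45 0"
}}

```text
time_s: 5.6
tool_pos: [0.5066, -0.2458, 0.0922]
tcp_rot: [-0.001, 0.811, 0.585, -0.001]
ft_force: [-0.2, -0.3, -2.8]
opening: 0.525
```

Run:
```python
from h import *
to(.506,-.245,.19)
```

```text
t 5.6 pos [ 0.5066 -0.2458  0.0922] open 0.525 F [-0.22 -0.27 -2.78] q [-0.6   0.3   1.67 -0.    1.17 -1.85] zax [-2.3e-03  3.0e-04 -1.0e+00]
shift mm [  0.5  -1.  -97.8]
```

The tool carries 2.8 N of weight (about 0.28 kg), as expected for the coil. I continue straight up.

>>> {"op": "jog_arm", "data": {
  "rows": "0 0 -5 0;0 0 -15 0;0 0 -27 0;0 0 -40 0;0 0 -53 0;0 0 -67 0;0 0 -80 0;0 0 -91 0;0 0 -98 0;0 0 -98 0"
}}

```text
time_s: 6.6
tool_pos: [0.5076, -0.2463, 0.1917]
tcp_rot: [0.0, 0.811, 0.585, -0.0]
ft_force: [0.1, 0.5, -1.8]
opening: 0.525
```

Run:
```python
from h import *
to(.531,.225,.19)
s=snap('scene','s4');a=s['pixels']
cv2.imwrite('pics/c6.png',cv2.resize(a[150:300,90:250,::-1],None,fx=4,fy=4,interpolation=cv2.INTER_CUBIC))
```

```text
t 6.6 pos [ 0.5076 -0.2463  0.1917] open 0.525 F [ 0.07  0.54 -1.83] q [-0.6   0.19  1.58 -0.    1.36 -1.85] zax [-2.0e-04 -1.1e-03 -1.0e+00]
shift mm [ 454.5 -126.9    1.2]
```

View pics/c6.png

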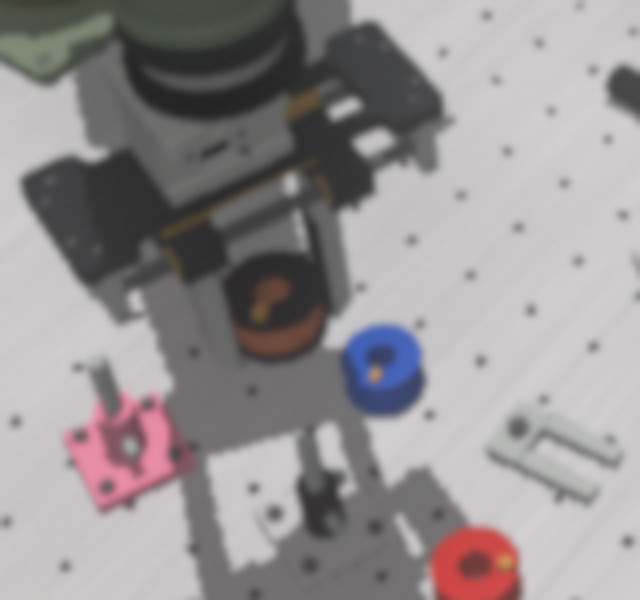

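The coil is clear of its post, with bare post at (315,450) and coil at (275,300) in the crop. I carry it at this height towards the probe.

>>> {"op": "jog_arm", "data": {
  "rows": "6 -2 0 0;20 -6 0 0;42 -12 0 0;70 -20 0 0;100 -28 0 0;130 -36 0 0;158 -44 0 0;180 -50 0 0;194 -54 0 0;200 -56 0 0"
}}

```text
time_s: 7.65
tool_pos: [0.5167, -0.0366, 0.1902]
tcp_rot: [-0.001, 0.811, 0.585, -0.001]
ft_force: [0.9, -0.2, -1.9]
opening: 0.527
```

Run:
```python
from h import *
to(.531,.225,.19)
```

```text
t 7.65 pos [ 0.5167 -0.0366  0.1902] open 0.527 F [ 0.85 -0.23 -1.92] q [-0.24  0.1   1.7  -0.    1.35 -1.49] zax [-2.6e-03  3.0e-04 -1.0e+00]
shift mm [ 2.528e+02 -6.860e+01  2.000e-01]
```

>>> {"op": "jog_arm", "data": {
  "rows": "6 -2 0 0;20 -6 0 0;42 -12 0 0;70 -20 0 0;100 -28 0 0;130 -36 0 0;158 -44 0 0;180 -50 0 0;194 -54 0 0;200 -56 0 0"
}}

```text
time_s: 8.65
tool_pos: [0.5264, 0.172, 0.1901]
tcp_rot: [-0.001, 0.81, 0.586, -0.001]
ft_force: [-0.2, -0.4, -2.7]
opening: 0.529
```

Run:
```python
from h import *
to(.531,.225,.19)
```

```text
t 8.65 pos [0.5264 0.172  0.1901] open 0.529 F [-0.21 -0.37 -2.66] q [ 0.16  0.18  1.61  0.    1.36 -1.09] zax [-2.7e-03  2.0e-04 -1.0e+00]
shift mm [ 51.8 -12.2   0.1]
```

>>> {"op": "jog_arm", "data": {
  "rows": "3 -1 0 0;10 -2 0 0;20 -5 0 0;32 -8 0 0;43 -10 0 0;50 -12 0 0;52 -12 0 0;52 -12 0 0;52 -12 0 0"
}}

```text
time_s: 9.55
tool_pos: [0.5312, 0.2249, 0.19]
tcp_rot: [-0.001, 0.81, 0.586, -0.001]
ft_force: [-0.6, -0.1, -2.8]
opening: 0.523
```

Run:
```python
from h import *
to(.531,.225,.146)
s=snap('scene','s5');a=s['pixels'];t=snap('top','t5');b=t['pixels']
f=lambda im,u,v:cv2.resize(im[v:v+100,u:u+80,::-1],None,fx=5,fy=5,interpolation=cv2.INTER_CUBIC)
cv2.imwrite('pics/c7.png',np.hstack([f(a,255,90),f(b,140,160)]))
o=env.get_obs()['tool_pos']
print('coil centre px',proj(s,o+[0,0,.0188]),proj(t,o+[0,0,.0338]))
```

```text
t 9.55 pos [0.5312 0.2249 0.19  ] open 0.523 F [-0.62 -0.08 -2.78] q [ 0.25  0.23  1.55  0.    1.37 -1.  ] zax [-3.e-03 -2.e-04 -1.e+00]
shift mm [ 0.1 -0.1 44. ]
coil centre px [294.6536312  111.45271958] [167.78313201 194.64290761]
```

View pics/c7.png

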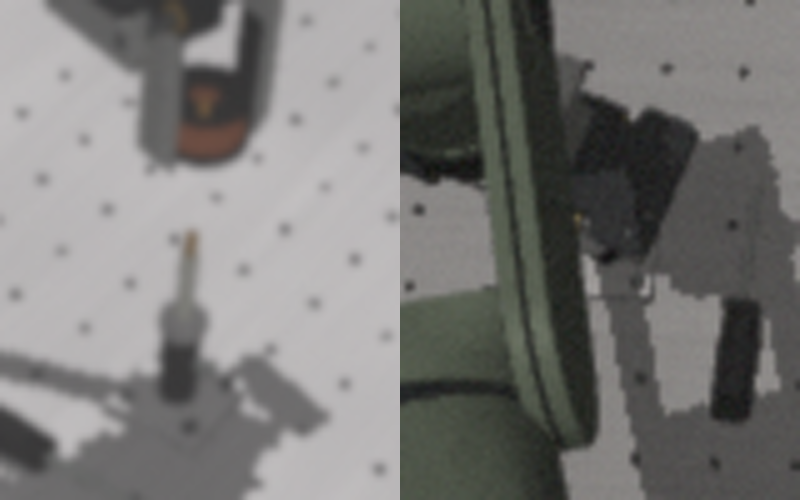

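Run:
```python
from h import *
s=dict(np.load('pics/s5.npz'));o=env.get_obs()['tool_pos']
for n,z in(('top',.0338),('bot',.0038)):
    t=np.linspace(0,6.28,90);q=(np.array([proj(s,o+[.025*np.cos(k),.025*np.sin(k),z]) for k in t])-[255,90]+.5)*5
    print(n,'ctr',(proj(s,o+[0,0,z])-[255,90]+.5)*5,q.min(0),q.max(0))
for p in((.531,.225,.13),(.531,.225,.04)): print('probe',(proj(s,p)-[255,90]+.5)*5)
```

```text
top ctr [203.04795116  85.64977147] [153.33450955  55.94522064] [252.83739374 116.26938068]
bot ctr [198.53226652 133.41302516] [149.77652966 103.57112738] [247.35963482 164.15551963]
probe [189.32400019 228.80564672]
probe [177.71825943 351.66717778]
```

The picture agrees with prediction. The tip is at (190,231) against (189,229) predicted. The coil's right edge is at 251 and its bottom at 165, against 252 and 164. So the coil is centred over the probe to about 2 mm, and I lower it slowly.

>>> {"op": "jog_arm", "data": {
  "rows": "0 0 3 0;0 0 8 0;0 0 14 0;0 0 20 0;0 0 26 0;0 0 32 0;0 0 37 0;0 0 40 0;0 0 42 0;0 0 42 0"
}}

```text
time_s: 10.65
tool_pos: [0.531, 0.2247, 0.1478]
tcp_rot: [-0.001, 0.811, 0.586, -0.001]
ft_force: [-0.0, 1.0, -1.6]
opening: 0.523
```

>>> {"op": "jog_arm", "data": {
  "rows": "0 0 0 0;0 0 0 0;0 0 0 0;0 0 0 0;0 0 0 0"
}}

```text
time_s: 11.15
tool_pos: [0.5311, 0.2248, 0.1479]
tcp_rot: [-0.001, 0.811, 0.586, -0.001]
ft_force: [-0.3, 0.7, -1.7]
opening: 0.524
```

Run:
```python
from h import *
to(.531,.225,.146)
s=snap('scene','s6');a=s['pixels']
f=lambda im,u,v:cv2.resize(im[v:v+100,u:u+100,::-1],None,fx=6,fy=6,interpolation=cv2.INTER_CUBIC)
cv2.imwrite('pics/c8.png',f(a,245,80))
o=env.get_obs()['tool_pos']
t=np.linspace(0,6.28,90);q=(np.array([proj(s,o+[.025*np.cos(k),.025*np.sin(k),.0038]) for k in t])-[245,80]+.5)*6
print(q.min(0),q.max(0),(proj(s,(.531,.225,.13))-[245,80]+.5)*6)
to(.531,.225,.146); print(np.abs(env.get_obs()['joint_velocities']).max())
cv2.imwrite('pics/c9.png',cv2.resize(a[:,:,::-1],(800,600)))
```

```text
t 11.15 pos [0.5311 0.2248 0.1479] open 0.524 F [-0.32  0.71 -1.73] q [ 0.25  0.26  1.59  0.    1.29 -1.  ] zax [-0.003 -0.    -1.   ]
shift mm [ 0.2 -0.1  1.9]
[233.55197451 260.94973433] [347.55099214 333.95638147] [287.18880022 334.56677606]
t 11.2 pos [0.531  0.2248 0.1479] open 0.529 F [ 1.27 -0.01 -2.44] q [ 0.25  0.26  1.59  0.    1.29 -1.  ] zax [-0.0031 -0.     -1.    ]
shift mm [ 0.2 -0.1  1.9]
0.0019331241494201536
```

View pics/c8.png

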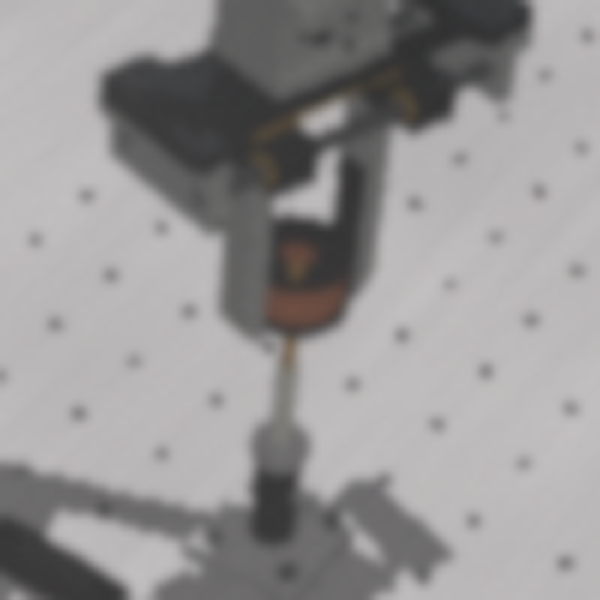

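View pics/c9.png

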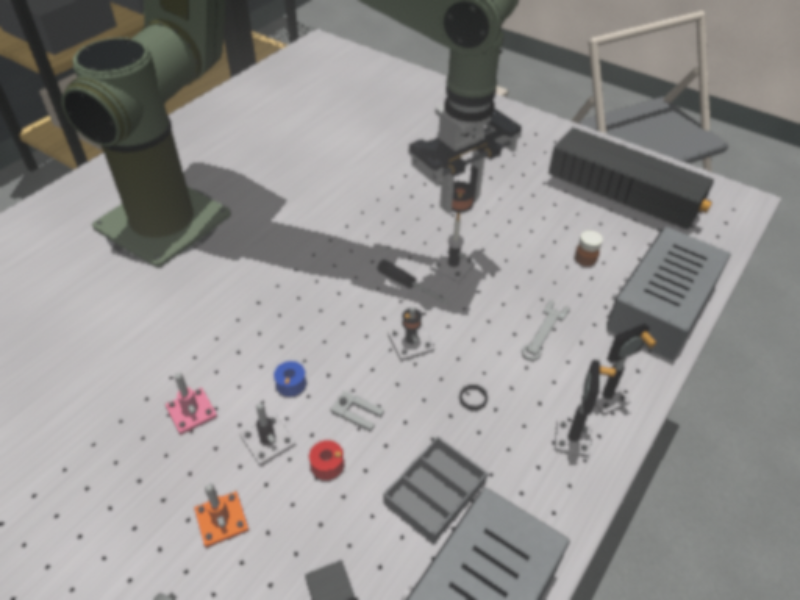

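The coil is held above the brass tip (tip at (288,340), coil bottom at (298,333), predicted 334), and nothing else has shifted. The underside should be about 21.5 mm above the tip and the arm is still, so I hand in.

```bash
python3 -c "
from station import env
print(env.job_done())
o=env.get_obs();print(o['time_s'],o['tool_pos'],o['opening'])"
```

```text
the job is handed in; nothing more can be done
None
the job is handed in; nothing more can be done
```

I gripped the larger coil across its flanges, lifted it straight up off its post and carried it to the probe. I handed the job in at about 11 s with the coil still held in the air over the tip.

- **Grip:** the opening read about 49 mm against the 50 mm flanges, and the wrist carried roughly 2 to 3 N of weight, as expected for the coil. It did not slip on the way.
- **Position:** the coil is within about 2 mm of the probe's axis, going by the probe position I measured. Its underside is about 21.7 mm above the tip.
- **Level and steady:** the tool was within about 0.003 rad of vertical and joint speeds were below 0.002 rad/s. I took the coil's own level from the tool and from its look in the picture, without measuring it separately.
- **Surroundings:** the final picture shows the coil where the calibration predicted. I saw no contact with the probe and nothing else moved, though the arm's shadow partly covers the screwdriver.

No check failed. The two cameras differed by 2 to 3 mm on the positions of the post and the probe, well inside the tolerances. The hand-in gave no verdict.

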